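# Fit the keyed reel hub on the solder feeder

## Robot

A 6-joint arm with a two-finger parallel gripper is mounted at the origin on a cart in front of the work surface, level with it; the furniture and walls round the work are solid. World frame = base frame: x ahead of the robot, y to its left, z up, the work surface at z = 0. Lengths are in m, angles in rad, forces in N, time in s.
With the tool pointing down it reaches from about 0.275 to 0.725 m from the base axis. Payload 5.6 kg.
Tool frame: the origin (TCP) lies midway between the tips of the shut fingers; the grasp point (between the pads) lies 19 mm behind it; z points along the fingers, y is the line along which they close (so a half turn about z gives the same grasp; the last joint's range is limited). The gripper opens to 85 mm and grips with 20 to 120 N. Pads are 22 mm wide; open, the fingers measure 114 mm over their backs; the gripper's body (76 mm by 85 mm) begins 54 mm behind the grasp point. The pads swing forward as they close: fully open they stand 13 mm farther back than shut.
Start: joints at [-1.053, 0.255, 0.108, 0, -1.424, -0.285], TCP at [0.127, -0.535, 0.231] pointing down, gripper open.
Joint ranges: [-2.95, 2.95], [-1.21, 1.97], [-1.09, 1.5], [-2.87, 1.71], [-2.94, -0.07], [-3.05, 3.05]. Speed limits (rad/s): [2.57, 2.57, 3.14, 3.14, 3.14, 3.14].

## Interface

Orientations are given as a unit quaternion [w, x, y, z].
In Python, from station import bot, imaging, sign_off gives the robot as it stands. The module is installed in compiled form; this text tells all that it offers.
- The arm moves only by the tool drive_tool, never from a script. Its argument "moves" is a list that holds one entry, the list of rows, each a list of 6 numbers: the shift along the tool's x, y, z each as a share of 25 cm, from -1 to 1, then the turn, a rotation vector about the tool's x, y, z each as a share of 90 degrees, from -1 to 1. A call has 1 to 12 rows; each row is the pose to reach, as a shift and turn from the pose commanded when the call began, along the tool's axes at that moment; what a row does not reach only later rows make up. A row lasts 1/10 s, in which the tool goes at most 50 mm and 8.59 degrees, less where a joint would pass 70% of its speed; a pose out of reach is approached as far as the arm can. A call with a number of a shift or a turn outside -1 to 1 is refused whole. A call with a gripper value outside its range is refused whole. "gripper" is the gripper command: -1 is fully open, 1 is shut, values between are in proportion, set as the call begins (left out, the last holds). The fingers move at their own pace and stop on an object; the grip force is fixed at half the most. Time passes only in rows, so rows that repeat a pose let the fingers close. It gives the time, the measured TCP pose, the force, the opening and the grip force at its end, in the units of the state.
- bot.observe(): the state, without advancing time (a new reading comes with each control period).
- imaging.grab_frame(name): name is "side" or "top"; returns the picture (420x560x3 uint8, blue, green, red); there is no depth.
- imaging.camera_params(name): a dict with "camera_matrix" (3x3 intrinsics, pixels), "extrinsics" (4x4, takes a point from world to camera coordinates). Camera axes: x right, y up, looking along -z (the intrinsics and any distortion apply to the point x, -y, -z); pixel columns grow to the right and rows downward; lengths in m; the calibration is good to about 2 mm. A picture is of the moment at which its call begins. camera_params takes no time and is no camera call.
- sign_off(): hands the job in; it is judged then, once.
The state is a dict: "clock": time; "joint_pos": joint angles; "qd": joint speeds; "effort": joint torques, N m; "tcp_pos": TCP position; "eef_rot": TCP orientation; "wrist_force": force on the tool from outside, world axes, zero at the start; "moment": the same for the moment, N m; "grip_width": finger opening in m; "grip_force": force on a finger pad.
Only numpy, scipy, OpenCV 4.12 (cv2) and the standard library are available. Lean on these libraries where they do the work, as an engineer would, in place of code of your own. Each camera call takes 0.05 s, during which the arm holds its last target. There are 200 camera calls.

## Task

Fit the loose keyed reel hub onto the upright spindle of the grey solder feeder: set it on the spindle and, pressing only lightly, turn it anticlockwise from the white index line until its inner tab drops into the spindle's keyway. Leave the hub fully home and upright, let go of it, and do not disturb the screwdriver, the solder reel or the red-capped tin.

Things in the scene. Friction and masses are not known exactly. Their poses are not given: they have to be found in the camera images.
- hub_center (a point): Centre (half-way up) of the loose reel hub, 58 mm tall, 0.2 kg, standing on the blue mat (2.5 mm thick). Lower 25 mm: aluminium skirt, 58 mm diameter, open below with a 42 mm bore 22 mm deep. Above it a black knurled round grip, 36 mm diameter, 33 mm tall, with a 17.4 mm bore right through. The inner tab lies towards the hub's -x, as the red marks on the skirt and on top show; z points up along the bore.
- hub_grip (a point): Point on the hub's axis in its black round grip, 16 mm above hub_center, 20 mm above the flat top of the skirt and 13 mm below the hub's top; grasp the 36 mm grip here, in any direction, fingertips just above the skirt. Axes as hub_center.
- hub_tab (a point): Middle of the lower end of the hub's one tab, inside the skirt's bore, 12 mm above the hub's lower edge and 17.5 mm from its axis. The tab is 5 mm wide; it reaches from the skirt wall to 14.5 mm from the axis, and 10 mm up to the roof of the skirt's bore. Axes as hub_center.
- spindle_shoulder (a point): Point on the feeder's upright spindle axis at shoulder height, 26 mm above the deck of the fixed grey housing (104 x 104 x 30 mm). Axes of the housing: z up, -x towards the white index line. With the tab standing on the shoulder, hub_center is 17 mm above this point; with the tab in the keyway the hub goes 10 mm lower and is home, hub_center 7 mm above this point.
- spindle_tip (a point): Top centre of the spindle's bright nose, 32 mm above the shoulder, 16 mm diameter, its last 7 mm tapering to 8 mm. Below the shoulder the dark shaft is 40 mm in diameter. The spindle is held by a light brake (0.25 N m): a hard press drags it round with the hub, and so does a tab that is in. Hub and feeder must not press on one another with more than 30 N. Axes of the housing.
- index_line (a point): Outer end of the white index line on the housing's deck, 49 mm from the spindle axis. The keyway, 6.6 mm wide, open at the shoulder and running down to the deck, is not measured: it stands somewhere from 0.3 to 1.6 rad (17 to 92 degrees) anticlockwise of this line, seen from above.
- driver: Screwdriver with a blue handle, 171 x 28 x 26 mm, lying on the worktop; origin under its middle; to be left alone.
- solder_reel: Grey solder reel, 60 mm in diameter, 34 mm tall, standing on the worktop; origin at the centre of its underside; to be left alone.
- tin: Foil-wrapped tin with a red cap, 57 mm in diameter, 68 mm tall; origin at the centre of its underside; to be left alone.
Mind the look-alikes: they are no part of the job. What is meant by the part that bears hub_center is not purple, and is the smaller of those in its own colour.

How it is judged:
At the end, for the whole second after the job is handed in: The hub is on the spindle and fully home: its centre within 3 mm sideways of the spindle axis and 4 to 10 mm above the shoulder (7 mm when home; 17 mm while the tab is not in the keyway), upright within 0.08 rad, at rest and released (z of hub_center in the frame of spindle_shoulder between 0.004 and 0.01 m and horizontal distance between hub_center and spindle_shoulder below 0.003 m and angle between hub_center's own z axis and vertical below 0.08 rad and linear speed of hub below 0.02 m/s); the robot touches nothing.
It fails at once if hub and feeder spindle pressed on one another with more than 30 N (contact force between hub and feeder above 30 N).
It fails at once if the screwdriver, the solder reel or the tin moved by more than 20 mm (distance of any of driver, solder_reel, tin from where it was at the start of the episode above 0.02 m).
It also fails if it takes over 61 s, if anything falls off the work surface, if the arm or the gripper's body presses on something with over 40 N, if the wrist force passes 120 N, or if a joint passes its speed limit or range.

## Working session

There is one attempt and no reset: what is moved stays moved. The work goes in short steps, Python scripts to look and compute and a tool call to move; the robot and the scene stay as the last step left them, time stands still between calls to the robot, and variables do not carry over. Pictures are saved under pics/ and viewed, at most 10 in all, crops included, and the job is handed in when it is done.

Besides the shell and the picture viewer there is one more tool, called after "Emit:" as name(argument=value, ...), one argument or row to a line, values as JSON. drive_tool: Moves the arm, as the interface text tells. Its arguments: {"type":"object","properties":{"moves":{"type":"array"},"gripper":{"type":"number"}},"required":["moves"]}

```bash
mkdir -p pics; python3 - <<'E'
from station import bot, imaging
import cv2,numpy as np
for n in("top","side"):
    cv2.imwrite(f"pics/{n}0.png",imaging.grab_frame(n)); p=imaging.camera_params(n)
    print(n,np.round(p["camera_matrix"],1).tolist(),np.round(p["extrinsics"],4).tolist(),[k for k in p])
s=bot.observe();print({k:np.round(v,3).tolist() for k,v in s.items()})
E
```

```text
top [[404.0, 0.0, 280.5], [0.0, 404.0, 209.4], [0.0, 0.0, 1.0]] [[-0.0251, -0.9997, 0.0009, -0.0999], [0.9883, -0.0247, 0.1504, -0.5767], [-0.1503, 0.0046, 0.9886, -0.9135], [0.0, 0.0, 0.0, 1.0]] ['camera_matrix', 'extrinsics']
side [[436.6, 0.0, 277.5], [0.0, 436.6, 211.4], [0.0, 0.0, 1.0]] [[0.9442, -0.329, -0.0148, -0.5489], [0.1414, 0.3642, 0.9205, -0.1249], [-0.2975, -0.8712, 0.3904, -0.8908], [0.0, 0.0, 0.0, 1.0]] ['camera_matrix', 'extrinsics']
{'clock': 0.1, 'joint_pos': [-1.053, 0.256, 0.107, -0.0, -1.424, -0.285], 'qd': [-0.0, 0.001, 0.002, 0.0, 0.002, 0.001], 'effort': [-0.002, -38.76, 23.848, 5.378, -0.004, -0.0], 'tcp_pos': [0.127, -0.535, 0.231], 'eef_rot': [-0.0, -0.116, 0.993, 0.001], 'wrist_force': [0.104, -0.009, 0.097], 'moment': [-0.084, -0.002, -0.005], 'grip_force': 0.0, 'grip_width': 0.085}
```

View pics/top0.png

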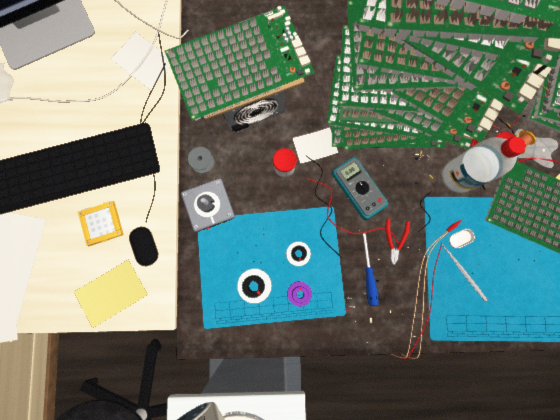

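View pics/side0.png

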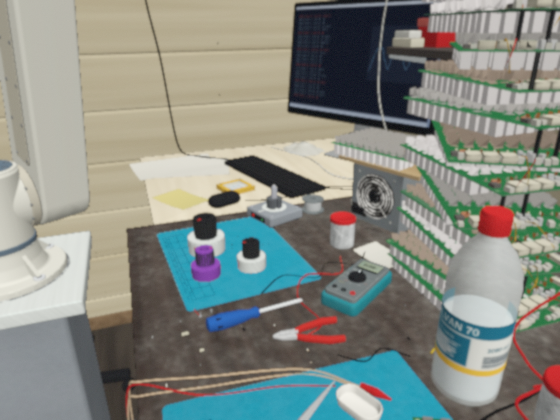

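The top picture shows three hubs: a large silver and black one at (254,286), a small silver and black one at (298,253), and a purple one at (299,294). The one meant is at (298,253), the smaller of the silver pair and not purple. In the side view it is at (251,256). The feeder is at (208,205) top and (274,205) side. I'll confirm in one enlarged crop.

```bash
python3 - <<'E'
import cv2,numpy as np
t=cv2.imread("pics/top0.png");s=cv2.imread("pics/side0.png")
r=lambda im,x,y,w,h,k:cv2.resize(im[y:y+h,x:x+w],None,fx=k,fy=k,interpolation=cv2.INTER_CUBIC)
a=r(t,273,228,50,37,8);b=r(t,177,175,62,37*62//50+1,400/62);b=cv2.resize(b,(400,296))
a=cv2.resize(a,(400,296))
c=r(s,226,230,50,37,8);d=r(s,245,178,62,46,400/62);d=cv2.resize(d,(400,296));c=cv2.resize(c,(400,296))
cv2.imwrite("pics/crop1.png",np.vstack([np.hstack([a,b]),np.hstack([c,d])]))
E
```

```text
(no output)
```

View pics/crop1.png

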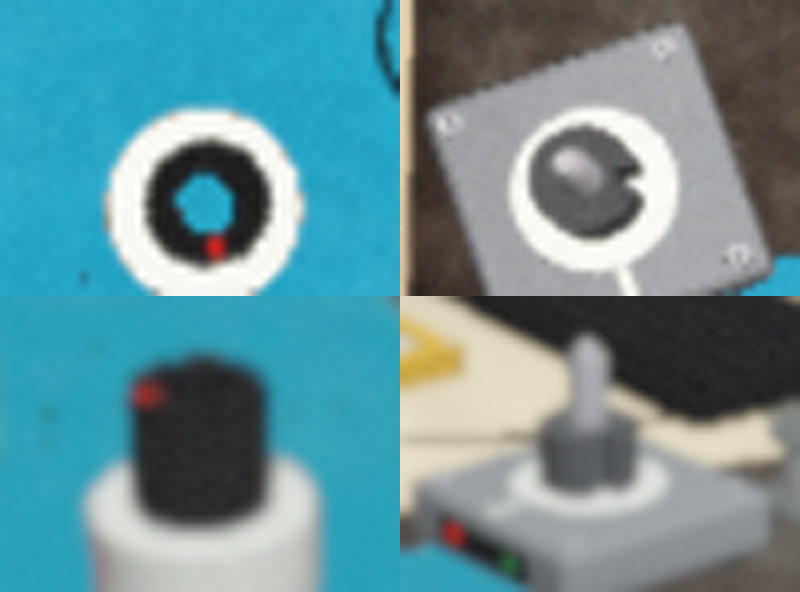

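The crop confirms the small silver hub, with its red tab mark towards the robot. The keyway notch also shows, to the right of the shaft at about top pixel (213,203), with the white line going down. Now I'll measure.

```bash
cat > h.py <<'E'
import cv2,numpy as np
from station import bot,imaging
P={n:imaging.camera_params(n) for n in("top","side")}
def proj(n,X):
    X=np.atleast_2d(X);E=P[n]["extrinsics"];K=np.array(P[n]["camera_matrix"])
    c=X@np.array(E)[:3,:3].T+np.array(E)[:3,3]; c=c*[1,-1,-1]; u=c@K.T; return u[:,:2]/u[:,2:]
def at_z(n,px,z):
    E=np.array(P[n]["extrinsics"]);K=np.array(P[n]["camera_matrix"]);R,t=E[:3,:3],E[:3,3]
    d=R.T@(np.linalg.solve(K,[px[0],px[1],1])*[1,-1,-1]); o=-R.T@t
    return o+d*(z-o[2])/d[2]
def circ(x,y,z,r,a=np.linspace(0,2*np.pi,72)): return np.c_[x+r*np.cos(a),y+r*np.sin(a),0*a+z]
def blob(mask,seed):
    n,l,s,c=cv2.connectedComponentsWithStats(mask.astype(np.uint8)); 
    i=min(range(1,n),key=lambda i:np.hypot(*(c[i]-seed))+(1e3 if s[i,4]<4 else 0)); return l==i,c[i],s[i]
E
python3 - <<'E'
from h import *
from scipy.optimize import least_squares
t=cv2.imread("pics/top0.png").astype(int);s=cv2.imread("pics/side0.png").astype(int)
def cen(h): m=cv2.moments(h.astype(np.float32).reshape(-1,1,2)); return np.array([m["m10"],m["m01"]])/m["m00"]
def hullc(n,C): return cen(cv2.convexHull(np.vstack([proj(n,c) for c in C]).astype(np.float32))) 
m={}
for n,im,seed,col in(("top",t,(298,253),0),("side",s,(251,256),0)):
    nb=~((im[...,0]-im[...,2])>60); b,c,st=blob(nb,seed); 
    cs=max(cv2.findContours(b.astype(np.uint8),cv2.RETR_EXTERNAL,cv2.CHAIN_APPROX_NONE)[0],key=len)
    m[n]=cen(cv2.convexHull(cs)); print(n,"hub",m[n],st)
def hub(p): return [circ(*p,.0025,.029),circ(*p,.0275,.029),circ(*p,.0275,.018),circ(*p,.0605,.018)]
f=lambda p:np.r_[hullc("top",hub(p))-m["top"],hullc("side",hub(p))-m["side"]]
r=least_squares(f,at_z("top",(298,253),.03)[:2],diff_step=1e-3);H=r.x;print("hub",H,r.fun)
rt=least_squares(lambda p:f(p)[:2],H,diff_step=1e-3);print("top only",rt.x)
def red(im): return (im[...,2]>130)&(im[...,1]<80)&(im[...,0]<90)
b,c,st=blob(red(t),(300,259));q=at_z("top",c,.0605)[:2]; d=q-rt.x;print("red",c,st[4],d,np.degrees(np.arctan2(d[1],d[0])))
# ring
w=(t.min(2)>215).astype(np.uint8); 
yy,xx=np.mgrid[:420,:560]; w[np.hypot(xx-208,yy-205)>22]=0
w=cv2.morphologyEx(w,cv2.MORPH_CLOSE,np.ones((3,3)))
b,c,st=blob(w,(206,204)); cs=max(cv2.findContours(b.astype(np.uint8),cv2.RETR_EXTERNAL,cv2.CHAIN_APPROX_NONE)[0],key=len)[:,0]
print("ring",st); g=np.array([at_z("top",p,.03)[:2] for p in cs])
fit=least_squares(lambda p:np.hypot(*(g-p[:2]).T)-p[2],[*g.mean(0),.025],loss="soft_l1",f_scale=.001);print("ring",fit.x)
S=fit.x[:2]
far=g[np.argmax(np.hypot(*(g-S).T))];print("line end",far-S,np.hypot(*(far-S)),np.degrees(np.arctan2(*(far-S)[::-1])))
for n in P: print(n,"tip px",proj(n,[*S,.088]),"shoulder",proj(n,[*S,.056]))
for nm,p in(("c1",(181.7,192.8)),("c2",(222,178.4)),("c3",(235.1,215.6))):print(nm,at_z("top",p,.03))
k=cv2.resize(t[180:228,183:235].astype(np.uint8),None,fx=11,fy=11,interpolation=cv2.INTER_CUBIC)
o=lambda X,cc:[cv2.circle(k,tuple(int(v) for v in (p-[183,180]+.5)*11),1,cc,-1) for p in proj("top",X)]
o(circ(*S,.056,.02),(0,0,255));o(circ(*S,.03,fit.x[2]),(0,255,0));o([[*S,.056]],(255,255,0));o([[*S,.088]],(255,0,0))
for a in range(0,360,30):o([[S[0]+.02*np.cos(np.radians(a)),S[1]+.02*np.sin(np.radians(a)),.056]],(255,0,255))
cv2.imwrite("pics/key.png",k)
E
```

```text
top hub [297.98681733 253.50320151] [286 242  25  24 429]
side hub [250.74103667 256.52304856] [236 238  30  36 801]
hub [ 0.47036823 -0.15396802] [ 0.25603946 -0.09579457 -0.14735224 -0.39046506]
top only [ 0.47015371 -0.15334777]
red [299.5 258.5] 4 [-0.01313776 -0.00138921] -173.96387675045182
ring [194 192  26  31 263]
ring [0.59342622 0.06293025 0.03025931]
line end [-0.04367572 -0.01507553] 0.046204331676016015 -160.95688235576932
top tip px [[202.13849283 199.96495426]] shoulder [[204.74469488 202.33395735]]
side tip px [[273.20880946 186.1266134 ]] shoulder [[273.44480963 198.09996517]]
c1 [0.62275399 0.12351591 0.03      ]
c2 [0.6559778  0.02598238 0.03      ]
c3 [ 0.56388155 -0.00511363  0.03      ]
```

View pics/key.png

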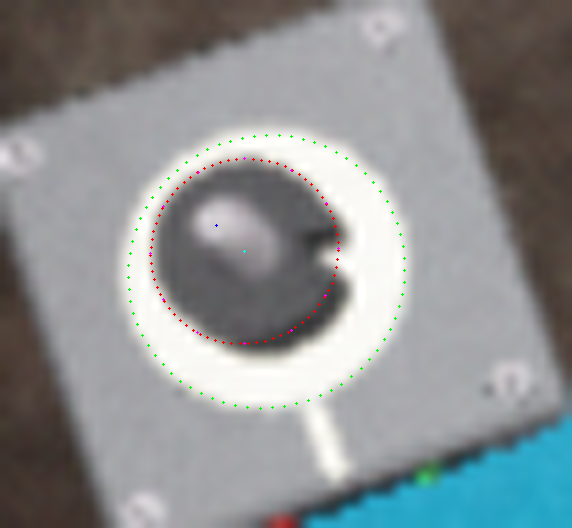

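The overlay shows the ring fit close but slightly pulled by the line, with the spindle tip at about crop (213,217). The keyway opens to the right, roughly world −90°, about 70° past the line. I'll refine the spindle axis and compute the first move.

```bash
cat >> h.py <<'E'
def shift(target,dyaw=0):
    """tool-axis shift as share of 25 cm from the measured TCP to target"""
    from scipy.spatial.transform import Rotation as R
    s=bot.observe();q=s["eef_rot"];Rt=R.from_quat([q[1],q[2],q[3],q[0]])
    return np.round(Rt.inv().apply(np.array(target)-s["tcp_pos"])/.25,4)
E
python3 - <<'E'
from h import *
from scipy.optimize import least_squares
t=cv2.imread("pics/top0.png").astype(float);s=cv2.imread("pics/side0.png").astype(float)
# ring outer edge, radial subpixel at half level, omitting the line
g=cv2.GaussianBlur(t.min(2),(0,0),.5).astype(np.float32)
c0=proj("top",[.594,.062,.03])[0];pts=[]
for a in np.radians(np.arange(0,360,5)):
    r=np.arange(8,18,.1);xy=c0+np.c_[np.cos(a)*r,np.sin(a)*r]
    v=cv2.remap(g,xy[:,:1].astype(np.float32),xy[:,1:].astype(np.float32),1)[:,0]
    i=np.where((v[:-1]>205)&(v[1:]<=205))[0]
    if len(i): pts.append(at_z("top",xy[i[-1]],.03)[:2])
pts=np.array(pts)
fit=least_squares(lambda p:np.hypot(*(pts-p[:2]).T)-p[2],[.594,.062,.03],loss="cauchy",f_scale=.0005);S=fit.x[:2];print("ring",fit.x,len(pts))
# nose in side view: row-wise centre of the bright nose is hard; compare predicted outline columns
print("side nose axis", proj("side",[[*S,.06],[*S,.088]]))
for y in(186,189,192): print(y,s[y,266:282].mean(1).round().astype(int))
for y in(196,198,200): print(y,t[y,196:212].mean(1).round().astype(int))
print("top nose",proj("top",[[*S,.088],[*S,.070]]))
rd=np.clip(t[...,2]-t[...,:2].max(2)-25,0,None);m=rd[250:268,290:308];yy,xx=np.mgrid[250:268,290:308]
c=np.array([(m*xx).sum(),(m*yy).sum()])/m.sum();d=at_z("top",c,.0605)[:2]-[.4702,-.1535];print("red",c,d,np.degrees(np.arctan2(d[1],d[0])))
print(shift([.4703,-.1537,.231]),shift([.4703,-.1537,.130]))
E
```

```text
ring [0.59410518 0.06304838 0.03122736] 70
side nose axis [[273.65592144 196.56706601]
 [273.45160007 186.07791862]]
186 [168 145 114  86  80 110 148 173 180 163 128  82  43  34  34  38]
189 [214 213 212 205 185 159 157 167 173 168 151 104  52  34  39  37]
192 [214 215 214 212 199 170 156 166 171 169 163 154 140 115  84  58]
196 [181 226 239 198 133 106  97  97  93  99  94  96  95 110 149 222]
198 [244 223 128  99 100 131 171 175 156 131 102  96  95  91  98 103]
200 [243 135  96 100 138 197 205 202 193 178 161 130 100  94  92  92]
top nose [[202.08756233 199.67121423]
 [203.57610198 201.02899482]]
red [299.50651769 258.58100559] [-0.01336817 -0.00124596] -174.67522635119082
[-1.6883e+00  1.1662e+00 -1.0000e-04] [-1.6883  1.1655  0.4039]
```

Emit:
drive_tool(
  moves=[
    [[-0.85, 0.58, 0, 0, 0, 0], [-0.85, 0.58, 0, 0, 0, 0], [-0.85, 0.58, 0, 0, 0, 0], [-0.85, 0.58, 0, 0, 0, 0], [-0.85, 0.58, 0, 0, 0, 0], [-0.85, 0.58, 0, 0, 0, 0], [-0.85, 0.58, 0, 0, 0, 0]],
  ],
  gripper=-1,
)

```text
clock: 0.8
tcp_pos: [0.301, -0.3439, 0.2311]
eef_rot: [-0.0, -0.118, 0.993, 0.0]
wrist_force: [-0.7, -0.7, 1.0]
grip_width: 0.0853
grip_force: 0.0
```

Emit:
drive_tool(
  moves=[
    [[-0.838, 0.586, 0.3, 0, 0, 0], [-0.838, 0.586, 0.3, 0, 0, 0], [-0.838, 0.586, 0.3, 0, 0, 0], [-0.838, 0.586, 0.3, 0, 0, 0], [-0.838, 0.586, 0.3, 0, 0, 0], [-0.838, 0.586, 0.3, 0, 0, 0], [-0.838, 0.586, 0.3, 0, 0, 0], [-0.838, 0.586, 0.3, 0, 0, 0], [-0.838, 0.586, 0.3, 0, 0, 0]],
  ],
)

```text
clock: 1.7
tcp_pos: [0.4697, -0.1557, 0.1568]
eef_rot: [0.0, -0.115, 0.993, -0.0]
wrist_force: [0.3, 0.2, 0.8]
grip_width: 0.0856
grip_force: 0.0
```

```bash
python3 - <<'E'
from h import *
print(bot.observe()["tcp_pos"],bot.observe()["joint_pos"],bot.observe()["eef_rot"],shift([.4703,-.1537,.031]))
E
```

```text
[ 0.469694   -0.15566981  0.15677005] [-2.45552380e-03  1.83127400e-01 -1.77356097e-01  3.42444879e-04
 -1.20977521e+00 -1.33764989e+00] [ 2.48120779e-04 -1.15149888e-01  9.93348079e-01 -1.90683969e-04] [-0.0039  0.0073  0.5031]
```

Emit:
drive_tool(
  moves=[
    [[-0.004, 0.007, 0.15, 0, 0, 0], [-0.004, 0.007, 0.3, 0, 0, 0], [-0.004, 0.007, 0.4, 0, 0, 0], [-0.004, 0.007, 0.5, 0, 0, 0], [-0.004, 0.007, 0.503, 0, 0, 0], [-0.004, 0.007, 0.503, 0, 0, 0]],
  ],
)

```text
clock: 2.3
tcp_pos: [0.4708, -0.1532, 0.0314]
eef_rot: [0.0, -0.116, 0.993, -0.0]
wrist_force: [0.3, 0.4, 0.2]
grip_width: 0.0853
grip_force: 0.0
```

Emit:
drive_tool(
  moves=[
    [[0, 0, 0, 0, 0, 0], [0, 0, 0, 0, 0, 0], [0, 0, 0, 0, 0, 0], [0, 0, 0, 0, 0, 0], [0, 0, 0, 0, 0, 0], [0, 0, 0, 0, 0, 0], [0, 0, 0, 0, 0, 0], [0, 0, 0, 0, 0, 0], [0, 0, 0, 0, 0, 0], [0, 0, 0, 0, 0, 0]],
  ],
  gripper=1,
)

```text
clock: 3.3
tcp_pos: [0.4717, -0.1524, 0.0317]
eef_rot: [0.001, -0.116, 0.993, -0.0]
wrist_force: [-1.1, -1.1, 5.1]
grip_width: 0.0347
grip_force: 59.7
```

Emit:
drive_tool(
  moves=[
    [[0, 0, -0.1, 0, 0, 0], [0, 0, -0.25, 0, 0, 0], [0, 0, -0.4, 0, 0, 0], [0, 0, -0.51, 0, 0, 0], [0, 0, -0.51, 0, 0, 0], [0, 0, -0.51, 0, 0, 0]],
  ],
)

```text
clock: 3.9
tcp_pos: [0.4706, -0.1518, 0.1579]
eef_rot: [0.0, -0.116, 0.993, 0.0]
wrist_force: [-0.9, 0.2, -3.0]
grip_width: 0.0347
grip_force: 60.4
```

```bash
python3 - <<'E'
from h import *
s=bot.observe();print(s["tcp_pos"],s["wrist_force"],s["moment"],shift([.5947,.0646,.16]))
E
```

```text
[ 0.47059723 -0.15181812  0.1578916 ] [-0.92580126  0.2478653  -3.00464235] [ 0.05641375  0.11416809 -0.04306477] [-0.6826  0.7279 -0.0075]
```

Emit:
drive_tool(
  moves=[
    [[-0.12, 0.13, -0.005, 0, 0, -0.08], [-0.25, 0.27, -0.005, 0, 0, -0.16], [-0.38, 0.4, -0.005, 0, 0, -0.25], [-0.5, 0.53, -0.005, 0, 0, -0.34], [-0.6, 0.64, -0.005, 0, 0, -0.43], [-0.66, 0.7, -0.005, 0, 0, -0.51], [-0.683, 0.728, -0.005, 0, 0, -0.59], [-0.683, 0.728, -0.005, 0, 0, -0.59], [-0.683, 0.728, -0.005, 0, 0, -0.59], [-0.683, 0.728, -0.005, 0, 0, -0.59], [-0.683, 0.728, -0.005, 0, 0, -0.59]],
  ],
)

```text
clock: 5.0
tcp_pos: [0.5946, 0.0635, 0.1592]
eef_rot: [-0.0, -0.547, 0.837, 0.0]
wrist_force: [0.2, 0.3, -2.4]
grip_width: 0.0346
grip_force: 60.6
```

```bash
python3 - <<'E'
from h import *
s=bot.observe();T=s["tcp_pos"];print(T,s["eef_rot"],s["joint_pos"])
im={n:imaging.grab_frame(n) for n in P}
for n in im: cv2.imwrite(f"pics/{n}1.png",im[n])
k=[]
for n,(x,y) in(("top",(150,150)),("side",(225,135))):
    c=im[n][y:y+75,x:x+80]; c=cv2.resize(c,None,fx=5,fy=5,interpolation=cv2.INTER_CUBIC)
    S=[.594,.063]; b=T[2]-.029
    for X,cc in((circ(*S,b,.029),(0,255,0)),(circ(*S,b+.025,.029),(0,255,0)),(np.array([[*S,z] for z in np.arange(.03,b,.004)]),(0,0,255))):
        for p in proj(n,X): cv2.circle(c,tuple(int(v) for v in (p-[x,y]+.5)*5),1,cc,-1)
    k.append(c)
cv2.imwrite("pics/over.png",np.hstack(k))
E
```

```text
[0.59460848 0.06351764 0.15921051] [-1.65724143e-04 -5.46867253e-01  8.37219312e-01  6.87710317e-05] [ 3.67534453e-01  3.78939194e-01  9.92600126e-02 -6.76671064e-05
 -1.29147006e+00 -7.81076497e-01]
```

View pics/over.png

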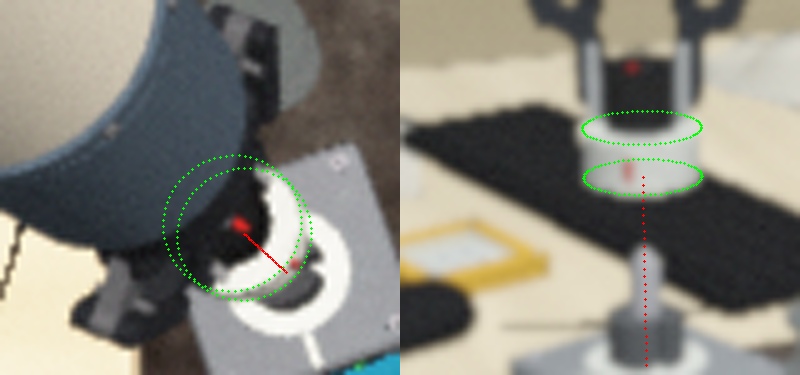

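The overlay shows the hub hanging within about 1 mm of the spindle axis: side skirt centre about 640, nose 645 in crop pixels. The red mark is at about −121°. I'll descend to just above the nose entry.

Emit:
drive_tool(
  moves=[
    [[-0.002, -0.004, 0.1, 0, 0, 0], [-0.002, -0.004, 0.2, 0, 0, 0], [-0.002, -0.004, 0.24, 0, 0, 0], [-0.002, -0.004, 0.24, 0, 0, 0], [-0.002, -0.004, 0.24, 0, 0, 0]],
  ],
)

```text
clock: 5.6
tcp_pos: [0.5969, 0.0642, 0.1004]
eef_rot: [0.001, -0.548, 0.837, -0.001]
wrist_force: [1.0, 0.5, -2.1]
grip_width: 0.0345
grip_force: 60.6
```

Emit:
drive_tool(
  moves=[
    [[0, 0, 0.01, 0, 0, 0], [0, 0, 0.02, 0, 0, 0], [0, 0, 0.03, 0, 0, 0], [0, 0, 0.04, 0, 0, 0], [0, 0, 0.04, 0, 0, 0]],
  ],
)

```text
clock: 6.1
tcp_pos: [0.5955, 0.0633, 0.0889]
eef_rot: [-0.001, -0.548, 0.837, -0.0]
wrist_force: [-1.3, -4.5, -1.5]
grip_width: 0.0345
grip_force: 60.7
```

Emit:
drive_tool(
  moves=[
    [[0.003, 0, 0, 0, 0, 0], [0.003, 0, 0.01, 0, 0, 0], [0.003, 0, 0.02, 0, 0, 0], [0.003, 0, 0.02, 0, 0, 0]],
  ],
)

```text
clock: 6.5
tcp_pos: [0.5955, 0.0632, 0.0838]
eef_rot: [-0.001, -0.548, 0.837, -0.0]
wrist_force: [-1.4, -4.0, -2.8]
grip_width: 0.0347
grip_force: 60.7
```

Emit:
drive_tool(
  moves=[
    [[0.008, 0, 0, 0, 0, 0], [0.008, 0, 0.01, 0, 0, 0], [0.008, 0, 0.02, 0, 0, 0], [0.008, 0, 0.02, 0, 0, 0]],
  ],
)

```text
clock: 6.9
tcp_pos: [0.5949, 0.0623, 0.0788]
eef_rot: [0.0, -0.548, 0.837, 0.0]
wrist_force: [-0.4, -0.9, -2.2]
grip_width: 0.0349
grip_force: 60.6
```

Emit:
drive_tool(
  moves=[
    [[0, 0, 0.006, 0, 0, 0], [0, 0, 0.012, 0, 0, 0], [0, 0, 0.016, 0, 0, 0], [0, 0, 0.016, 0, 0, 0]],
  ],
)

```text
clock: 7.3
tcp_pos: [0.5952, 0.062, 0.0757]
eef_rot: [0.0, -0.548, 0.837, -0.0]
wrist_force: [-1.4, 1.3, 0.6]
grip_width: 0.0349
grip_force: 61.0
```

Emit:
drive_tool(
  moves=[
    [[0, 0, 0.004, 0, 0, 0], [0, 0, 0.006, 0, 0, 0], [0, 0, 0.006, 0, 0, 0]],
  ],
)

```text
clock: 7.6
tcp_pos: [0.5954, 0.0621, 0.0753]
eef_rot: [0.001, -0.548, 0.836, -0.0]
wrist_force: [-4.1, 1.1, 7.8]
grip_width: 0.0344
grip_force: 61.9
```

Emit:
drive_tool(
  moves=[
    [[0, 0, -0.005, 0, 0, 0], [0, 0, -0.005, 0, 0, -0.03], [0, 0, -0.005, 0, 0, -0.06], [0, 0, -0.005, 0, 0, -0.09], [0, 0, -0.005, 0, 0, -0.12], [0, 0, -0.005, 0, 0, -0.12]],
  ],
)

```text
clock: 8.2
tcp_pos: [0.5951, 0.0619, 0.0755]
eef_rot: [0.0, -0.624, 0.781, -0.0]
wrist_force: [-2.7, 1.4, 4.2]
grip_width: 0.0347
grip_force: 61.3
```

Emit:
drive_tool(
  moves=[
    [[0, 0, 0, 0, 0, -0.03], [0, 0, 0, 0, 0, -0.06], [0, 0, 0, 0, 0, -0.09], [0, 0, 0, 0, 0, -0.09]],
  ],
)

```text
clock: 8.6
tcp_pos: [0.5951, 0.0617, 0.0754]
eef_rot: [0.0, -0.678, 0.735, -0.0]
wrist_force: [-2.4, 0.9, 3.9]
grip_width: 0.035
grip_force: 61.3
```

```bash
python3 - <<'E'
from h import *
s=bot.observe();print(s["tcp_pos"],s["wrist_force"],s["moment"])
E
```

```text
[0.59508616 0.0617335  0.07539008] [-2.3685041   0.9056879   3.93114045] [ 0.23656405  0.9545525  -0.04446194]
```

Emit:
drive_tool(
  moves=[
    [[0, 0, 0, 0, 0, -0.02], [0, 0, 0, 0, 0, -0.04], [0, 0, 0, 0, 0, -0.04]],
  ],
)

```text
clock: 8.9
tcp_pos: [0.595, 0.0617, 0.0753]
eef_rot: [-0.0, -0.7, 0.714, -0.0]
wrist_force: [-2.6, 0.1, 4.6]
grip_width: 0.0348
grip_force: 61.4
```

Emit:
drive_tool(
  moves=[
    [[0, 0, 0, 0, 0, -0.02], [0, 0, 0, 0, 0, -0.04], [0, 0, 0, 0, 0, -0.04]],
  ],
)

```text
clock: 9.2
tcp_pos: [0.595, 0.0617, 0.0751]
eef_rot: [0.0, 0.722, -0.692, 0.0]
wrist_force: [-1.6, 0.1, 3.6]
grip_width: 0.0346
grip_force: 61.3
```

Emit:
drive_tool(
  moves=[
    [[0, 0, 0, 0, 0, -0.02], [0, 0, 0, 0, 0, -0.04], [0, 0, 0, 0, 0, -0.04]],
  ],
)

```text
clock: 9.5
tcp_pos: [0.5951, 0.0617, 0.0743]
eef_rot: [0.0, 0.743, -0.669, -0.0]
wrist_force: [0.2, -1.2, -2.8]
grip_width: 0.0349
grip_force: 60.6
```

The force fell from +3.6 to −2.8 N and the tool sank, so the tab is over the keyway. I'll lower it gently.

Emit:
drive_tool(
  moves=[
    [[0, 0, 0.004, 0, 0, 0], [0, 0, 0.008, 0, 0, 0], [0, 0, 0.008, 0, 0, 0]],
  ],
)

```text
clock: 9.8
tcp_pos: [0.5951, 0.0618, 0.0726]
eef_rot: [0.0, 0.744, -0.669, 0.0]
wrist_force: [0.7, -0.1, -2.2]
grip_width: 0.0346
grip_force: 60.6
```

Free so far, now 2.8 mm below the shoulder contact.

Emit:
drive_tool(
  moves=[
    [[0, 0, 0.006, 0, 0, 0], [0, 0, 0.012, 0, 0, 0], [0, 0, 0.016, 0, 0, 0], [0, 0, 0.016, 0, 0, 0]],
  ],
)

```text
clock: 10.2
tcp_pos: [0.5951, 0.0618, 0.0689]
eef_rot: [-0.0, 0.744, -0.668, 0.0]
wrist_force: [1.6, -0.1, -3.0]
grip_width: 0.0344
grip_force: 60.6
```

Emit:
drive_tool(
  moves=[
    [[0, 0, 0.004, 0, 0, 0], [0, 0, 0.008, 0, 0, 0], [0, 0, 0.008, 0, 0, 0]],
  ],
)

```text
clock: 10.5
tcp_pos: [0.5951, 0.0618, 0.067]
eef_rot: [-0.0, 0.744, -0.668, 0.0]
wrist_force: [1.6, -0.6, -2.0]
grip_width: 0.0349
grip_force: 60.6
```

Home should be at about 0.0655.

Emit:
drive_tool(
  moves=[
    [[0, 0, 0.003, 0, 0, 0], [0, 0, 0.006, 0, 0, 0], [0, 0, 0.006, 0, 0, 0]],
  ],
)

```text
clock: 10.8
tcp_pos: [0.5951, 0.0618, 0.0658]
eef_rot: [-0.0, 0.744, -0.668, 0.0]
wrist_force: [0.7, -0.5, -1.3]
grip_width: 0.0349
grip_force: 60.9
```

Emit:
drive_tool(
  moves=[
    [[0, 0, 0.002, 0, 0, 0], [0, 0, 0.004, 0, 0, 0], [0, 0, 0.004, 0, 0, 0]],
  ],
)

```text
clock: 11.1
tcp_pos: [0.5952, 0.0618, 0.0658]
eef_rot: [-0.0, 0.744, -0.668, 0.0]
wrist_force: [-2.4, 1.1, 6.4]
grip_width: 0.0348
grip_force: 61.6
```

The hub is seated. I'll relieve the press, open the gripper and go straight up.

Emit:
drive_tool(
  moves=[
    [[0, 0, -0.004, 0, 0, 0], [0, 0, -0.004, 0, 0, 0]],
  ],
)

```text
clock: 11.3
tcp_pos: [0.5952, 0.0618, 0.0658]
eef_rot: [-0.0, 0.744, -0.668, 0.0]
wrist_force: [0.7, -0.7, 2.2]
grip_width: 0.0346
grip_force: 61.0
```

Emit:
drive_tool(
  moves=[
    [[0, 0, 0, 0, 0, 0], [0, 0, 0, 0, 0, 0], [0, 0, 0, 0, 0, 0], [0, 0, 0, 0, 0, 0], [0, 0, 0, 0, 0, 0], [0, 0, 0, 0, 0, 0], [0, 0, 0, 0, 0, 0], [0, 0, 0, 0, 0, 0], [0, 0, 0, 0, 0, 0], [0, 0, 0, 0, 0, 0]],
  ],
  gripper=-1,
)

```text
clock: 12.3
tcp_pos: [0.595, 0.0618, 0.0656]
eef_rot: [-0.0, 0.744, -0.668, 0.0]
wrist_force: [-0.3, -0.0, -0.4]
grip_width: 0.0856
grip_force: 0.0
```

Emit:
drive_tool(
  moves=[
    [[0, 0, -0.05, 0, 0, 0], [0, 0, -0.15, 0, 0, 0], [0, 0, -0.3, 0, 0, 0], [0, 0, -0.45, 0, 0, 0], [0, 0, -0.6, 0, 0, 0], [0, 0, -0.6, 0, 0, 0], [0, 0, -0.6, 0, 0, 0]],
  ],
)

```text
clock: 13.0
tcp_pos: [0.5955, 0.062, 0.2175]
eef_rot: [-0.002, 0.744, -0.668, 0.001]
wrist_force: [-0.1, 0.6, -0.4]
grip_width: 0.0854
grip_force: 0.0
```

```bash
python3 - <<'E'
from h import *
im={n:imaging.grab_frame(n) for n in P}; k=[]
S=[.5945,.0622]
for n,(x,y) in(("top",(165,155)),("side",(235,150))):
    c=im[n][y:y+75,x:x+80]; c=cv2.resize(c,None,fx=5,fy=5,interpolation=cv2.INTER_CUBIC)
    for X in(circ(*S,.034,.029),circ(*S,.059,.029),circ(*S,.092,.018)):
        for p in proj(n,X): cv2.circle(c,tuple(int(v) for v in (p-[x,y]+.5)*5),1,(0,255,0),-1)
    k.append(c)
cv2.imwrite("pics/end.png",np.hstack(k))
for n in im:
    a=cv2.imread(f"pics/{n}0.png"); d=np.abs(im[n].astype(int)-a).max(2)>40
    print(n,"driver/tin/reel diffs",[int(d[y-12:y+12,x-12:x+12].sum()) for x,y in ([(372,285),(285,160),(200,159)] if n=="top" else [(230,318),(342,230),(313,204)])])
E
```

```text
top driver/tin/reel diffs [0, 0, 59]
side driver/tin/reel diffs [0, 0, 0]
```

View pics/end.png

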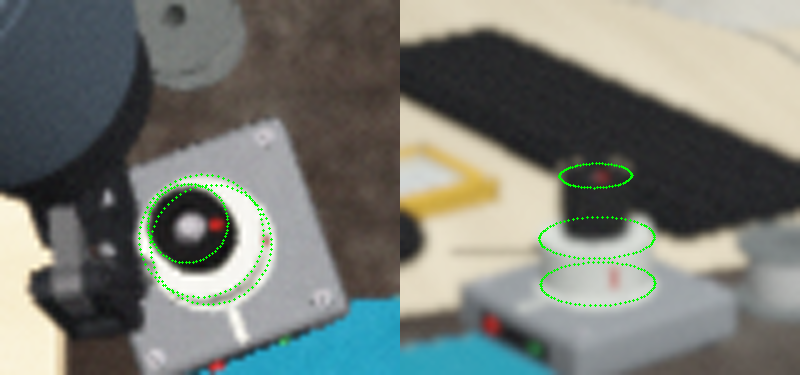

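The final picture shows the hub seated at home height and upright on the spindle. Its red mark faces the keyway, at top-crop (217,225), and the gripper is clear. The reel has not moved; the top-view difference there is only the arm overlapping it.

```bash
python3 -c "
from station import sign_off;print(sign_off())"
```

```text
the job is handed in; nothing more can be done
None
```

The hub is on the spindle with its tab in the keyway, fully home, upright and released; the screwdriver, reel and tin were left in place, and the job was handed in at about 13 s (the judge's verdict was not shown).

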